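# Park the scraper, then hold the meter cover over the open case

## Robot

A 6-joint arm with a two-finger parallel gripper is mounted at the origin on a cart in front of the work surface, level with it; the furniture and walls round the work are solid. World frame = base frame: x ahead of the robot, y to its left, z up, the work surface at z = 0. Lengths are in m, angles in rad, forces in N, time in s.
With the tool pointing down it reaches from about 0.4 to 0.825 m from the base axis. Payload 7 kg.
Tool frame: the origin (TCP) lies midway between the tips of the shut fingers; the grasp point (between the pads) lies 19 mm behind it (arm.grip_point_offset is the distance from the TCP to the grasp point, in m); z points along the fingers, y is the line along which they close (so a half turn about z gives the same grasp; the last joint's range is limited). The gripper opens to 85 mm and grips with 20 to 120 N. Pads are 22 mm wide; open, the fingers measure 114 mm over their backs; the gripper's body (76 mm by 85 mm) begins 54 mm behind the grasp point. The pads swing forward as they close: fully open they stand 13 mm farther back than shut.
Start: joints at [-1.002, 0.359, 0.012, 0, -1.224, -0.288], TCP at [0.187, -0.649, 0.231] pointing down, gripper open.
Joint ranges: [-3.07, 3.07], [-1.43, 2.12], [-1.02, 1.25], [-3.03, 1.67], [-3.05, -0], [-3.03, 3.03]. Speed limits (rad/s): [2.39, 2.39, 3.01, 3.14, 3.14, 3.14].

## Interface

Orientations are given as a unit quaternion [w, x, y, z].
In Python, from cell import arm, read_camera, camera_info, job gives the robot as it stands.
- The arm moves only by the tool apply_moves, never from a script. Its argument "increments" is a list of rows, each a list of 6 numbers: the shift along the tool's x, y, z in cm, then the turn, a rotation vector about the tool's x, y, z in rad. In form: [[dx, dy, dz, wx, wy, wz], ...]. A call has exactly 8 rows; each row shifts and turns the commanded pose from where the row before left it, along the tool's axes as they then stand; what a row does not reach is not made up. A row lasts 1/8 s, in which the tool goes at most 62.5 mm and 10.7 degrees, less where a joint would pass 70% of its speed; a pose out of reach is approached as far as the arm can. A call is refused whole if a number of a shift passes 6.25 or a number of a turn 0.188, either way. A call with a gripper value outside its range is refused whole. "fingers" is the opening, from 0 (shut) to 1 (fully open), set as the call begins (left out, the last holds). The fingers move at their own pace and stop on an object; "newtons" is the grip in N (left out, the last holds). Time passes only in rows, so rows that do not move let the fingers close, or fill a call up. It gives the time, the measured TCP pose, the force, the opening and the grip force at its end, in the units of the state.
- arm.state(): the state, without advancing time (a new reading comes with each control period).
- read_camera(name): name is "side" or "top"; returns the picture (480x640x3 uint8, blue, green, red); there is no depth.
- camera_info(name): a dict with "intrinsics" (3x3 intrinsics, pixels), "dist" ([k1, k2, p1, p2, k3] as OpenCV has them; the pictures are not rectified), "xyz" and "orientation" of the camera in the world. Camera axes: x right, y down, z forward; pixel columns grow to the right and rows downward; lengths in m; the calibration is good to about 2 mm. A picture is of the moment at which its call begins. camera_info takes no time and is no camera call.
- job.job_done(): hands the job in; it is judged then, once.
The state is a dict: "time": time; "joints": joint angles; "qvel": joint speeds; "joint_efforts": joint torques, N m; "position": TCP position; "eef_rot": TCP orientation; "wrist_force": force on the tool from outside, world axes, zero at the start; "ft_torque": the same for the moment, N m; "gripper_width": finger opening in m; "grasp_force": force on a finger pad.
Only numpy, scipy, OpenCV 4.12 (cv2) and the standard library are available. Lean on these libraries where they do the work, as an engineer would, in place of code of your own. Each camera call takes 0.05 s, during which the arm holds its last target. There are 200 camera calls.

## Task

The rim of the blue case is scraped clean, so put the scraper that lies across it away: slide its blade into the slot of the yellow blade guard until the handle meets the guard, and let go. Then pick up the dark metal cover plate (the white meter in its middle is a good grip) and hold it level over the open case, the plate's underside about 15 mm above the rim and each of its four holes centred over the threaded hole it belongs to, so that I can plug in the meter from below and start the screws. Never let the cover touch the case, leave the bottle, the multimeter and the screwdriver where they are, and finish while still holding the cover there.

Things in the scene. Friction and masses are not known exactly. Their poses are not given: they have to be found in the camera images.
- scraper_grip (a point): Gasket scraper, loose, about 90 g, lying flat across the case's rim at the start; 185 mm long. Orange handle 115 long, 24 wide, 16 high; steel blade flush with the handle's underside. This point is its balance point, half-way up the handle, 45 mm behind the handle's front end (where the blade begins), 70 mm ahead of its rear end. x axis along the scraper towards the blade, z up.
- scraper_tip (a point): Middle of the scraper blade's front edge, half-way up its thickness: 115 mm ahead of scraper_grip along x and 6.5 mm lower. The blade is 70 mm long, 30 wide, 3 thick.
- slot_mouth (a point): Slot of the blade guard: 36 mm wide, 9 high, 79 deep, flared to about 45 mm wide just before its mouth. This point is the middle of the mouth at the slot's floor, which is level with the board's top. x axis points into the slot, z up. With the blade home, the handle rests on the board and its front end meets the guard here.
- case_mouth (a point): Open blue case, fixed, 130 x 100 mm, 45 mm high, walls 5 mm, a green board deep inside and the only black cable gland in the middle of its +x end (sticks out 16 mm). This point is the centre of its mouth, level with the rim. x axis along the 130 mm side towards the gland, z up.
- case_thread0 (a point): Threaded hole (4 mm bore in a brass insert) on a boss level with the rim, at x -54, y +38 mm from case_mouth.
- case_thread1 (a point): Threaded hole at x -54, y -38 mm from case_mouth.
- case_thread2 (a point): Threaded hole at x +54, y +24 mm from case_mouth (the pair at the gland end stands closer together).
- case_thread3 (a point): Threaded hole at x +54, y -24 mm from case_mouth.
- cover_grip (a point): White panel meter in the middle of the loose dark grey metal cover plate (130 x 100 x 4 mm, about 160 g), to hold it by: 34 mm along x, 36 along y, standing 11 mm above the plate. This point is its centre half-way up, 5.5 mm above the plate's top and 9.5 mm above its underside. x axis along the 130 mm side towards the end whose two holes stand closer together, z up.
- cover_hole0 (a point): Hole (9 mm) in the cover plate that belongs over case_thread0; this point is at the plate's underside, at x -54, y +38 mm from the plate's centre. At the start the plate lies face up on the meter's black back (60 x 50 mm, 6 mm deep below the plate), its underside 6 mm above the table.
- cover_hole1 (a point): Hole that belongs over case_thread1, at x -54, y -38 mm.
- cover_hole2 (a point): Hole that belongs over case_thread2, at x +54, y +24 mm.
- cover_hole3 (a point): Hole that belongs over case_thread3, at x +54, y -24 mm.
- flux_bottle: Dark bottle, 54 mm across, 118 high, standing behind the work; origin at its underside.
- tester: Yellow multimeter, 135 x 68 x 38 mm, lying behind the work; origin at its underside.
- driver: Screwdriver, 175 mm long, lying in front of the work; origin at its underside.
- guard: Blade guard, fixed to the table: a light wooden board 170 mm long (x), 76 wide, 10 thick; its far half (85 mm, +x) carries black cheeks under a yellow cover whose top is 25 mm above the table. Origin at the middle of the board's underside, 10 mm below slot_mouth.
There are look-alikes about, which are no part of the job. Of the things that look like the part that bears case_mouth, the larger one is meant.

How it is judged:
On the way:
1. the scraper's blade is home in the guard's slot, its handle within 8 mm of the guard, and it is let go (x of scraper_tip in the frame of slot_mouth above 0.062 m and y of scraper_tip in the frame of slot_mouth between -0.006 and 0.006 m and angle between the x axis of scraper_grip and the x axis of slot_mouth, either way round below 0.15 rad and z of scraper_tip in the frame of slot_mouth between -0.002 and 0.008 m and contact force between the fingers and scraper below 0.1 N and linear speed of scraper below 0.02 m/s), for 0.2 s.
At the end, for the whole second after the job is handed in: The blade is in the slot with the handle within 8 mm of the guard, untouched. The cover hangs still in the gripper (under 10 mm/s), level within 0.08 rad, each of its four holes within 3.5 mm sideways of its own threaded hole and its underside 8 to 27 mm above it, touching neither case nor scraper (x of scraper_tip in the frame of slot_mouth above 0.062 m and y of scraper_tip in the frame of slot_mouth between -0.006 and 0.006 m and angle between the x axis of scraper_grip and the x axis of slot_mouth, either way round below 0.15 rad and z of scraper_tip in the frame of slot_mouth between -0.002 and 0.008 m and horizontal distance between cover_hole0 and case_thread0 below 0.0035 m and z of cover_hole0 in the frame of case_thread0 between 0.008 and 0.027 m and horizontal distance between cover_hole1 and case_thread1 below 0.0035 m and z of cover_hole1 in the frame of case_thread1 between 0.008 and 0.027 m and horizontal distance between cover_hole2 and case_thread2 below 0.0035 m and z of cover_hole2 in the frame of case_thread2 between 0.008 and 0.027 m and horizontal distance between cover_hole3 and case_thread3 below 0.0035 m and z of cover_hole3 in the frame of case_thread3 between 0.008 and 0.027 m and contact force between the arm and scraper below 0.1 N and angle between cover_grip's own z axis and vertical below 0.08 rad and linear speed of cover below 0.01 m/s and contact force between the fingers and cover above 1 N and contact force between cover and case below 0.05 N and contact force between cover and scraper below 0.05 N and contact force between case and the arm below 0.1 N); the arm keeps its last pose, push and grip.
It fails at once if the cover touches the case (contact force between cover and case above 0.5 N).
It fails at once if the bottle is knocked over or shifted by more than 30 mm (distance of flux_bottle from where it was at the start of the episode above 0.03 m or angle between flux_bottle's own z axis and vertical above 0.4 rad).
It fails at once if the multimeter is shifted by more than 30 mm (distance of tester from where it was at the start of the episode above 0.03 m).
It fails at once if the screwdriver is shifted by more than 30 mm (distance of driver from where it was at the start of the episode above 0.03 m).
It also fails if it takes over 64 s, if anything falls off the work surface, if the arm or the gripper's body presses on something with over 40 N, if the wrist force passes 120 N, or if a joint passes its speed limit or range.

## Working session

There is one attempt and no reset: what is moved stays moved. The work goes in short steps, Python scripts to look and compute and a tool call to move; the robot and the scene stay as the last step left them, time stands still between calls to the robot, and variables do not carry over. Pictures are saved under pics/ and viewed, at most 10 in all, crops included, and the job is handed in when it is done.

Besides the shell and the picture viewer there is one more tool, called after "Request:" as name(argument=value, ...) on one line, values as JSON. apply_moves: Moves the arm, as the interface text tells. Its arguments: {"type":"object","properties":{"increments":{"type":"array"},"fingers":{"type":"number"},"newtons":{"type":"number"}},"required":["increments"]}

```bash
mkdir -p pics; ls; python3 - <<'E'
from cell import arm, read_camera, camera_info
import cv2
for n in("top","side"):
    i=camera_info(n);print(n,i)
    cv2.imwrite(f"pics/{n}0.png",read_camera(n))
print(arm.state(),arm.grip_point_offset)
E
```

```text
pics
top {'intrinsics': array([[528.16873879,   0.        , 313.33202955],
       [  0.        , 528.16873879, 240.3397066 ],
       [  0.        ,   0.        ,   1.        ]]), 'dist': array([-0.01059921,  0.        ,  0.        ,  0.        ,  0.        ]), 'xyz': array([0.48463033, 0.02561631, 1.2024264 ]), 'orientation': array([-0.0151525 ,  0.7107223 , -0.70248251,  0.03409599])}
side {'intrinsics': array([[549.67103926,   0.        , 326.16759281],
       [  0.        , 549.67103926, 237.65002837],
       [  0.        ,   0.        ,   1.        ]]), 'dist': array([0.01610567, 0.        , 0.        , 0.        , 0.        ]), 'xyz': array([ 1.2712201 , -0.95945117,  0.7722076 ]), 'orientation': array([-0.46982187,  0.83214966,  0.25208272, -0.15247508])}
{'time': 0.1, 'joints': array([-1.00191457e+00,  3.59343019e-01,  1.11136628e-02, -2.94965707e-04,
       -1.22411456e+00, -2.88087958e-01]), 'qvel': array([ 0.0005017 , -0.00136692,  0.0023585 ,  0.00048064, -0.00049857,
       -0.00036868]), 'joint_efforts': array([-2.46016607e-03, -5.84764838e+01,  2.94105238e+01,  6.95467204e+00,
       -3.20002750e-03,  2.96085929e-06]), 'position': array([ 0.18688496, -0.64814192,  0.23042585]), 'eef_rot': array([-1.95373959e-04, -1.39886351e-01,  9.90167254e-01,  7.61459148e-04]), 'wrist_force': array([-0.64375897,  0.57761358,  0.26273204]), 'ft_torque': array([ 0.05203118, -0.04040841, -0.01824748]), 'grasp_force': 0.0, 'gripper_width': 0.08545011232473235} 0.0187
```

View pics/top0.png

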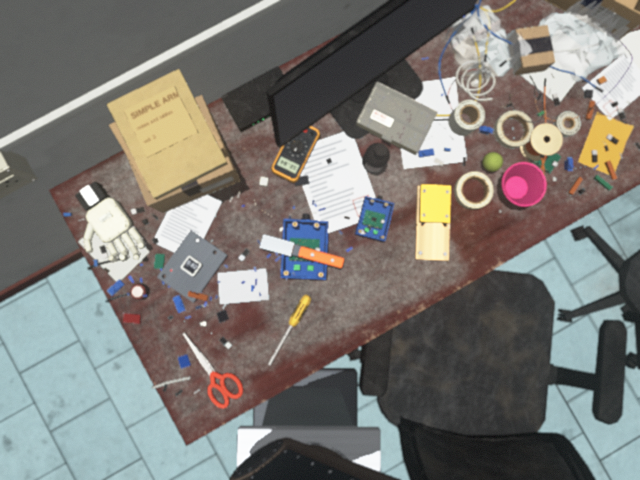

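View pics/side0.png

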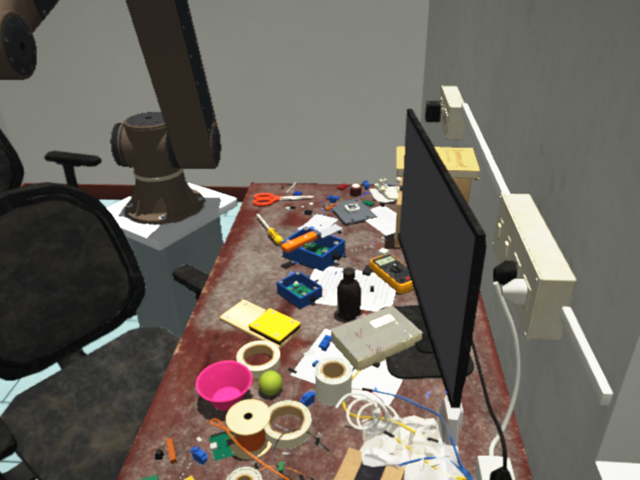

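The top view shows the scraper (blade at about 275,244, handle at 320,257) across the large blue case (305,250). The cover is at (191,264), the guard at (434,222) with the slot facing down the picture, and the driver at (290,330). Next, enlarged crops.

```bash
cat > h.py <<'E'
import numpy as np,cv2
from cell import arm,read_camera,camera_info
from scipy.spatial.transform import Rotation as R
def cam(n):
    i=camera_info(n);q=i["orientation"];return i["intrinsics"],i["dist"],np.array(i["xyz"]),R.from_quat([q[1],q[2],q[3],q[0]]).as_matrix()
def back(n,uv,z):
    K,d,c,M=cam(n);uv=np.array(uv,float).reshape(-1,1,2)
    p=cv2.undistortPoints(uv,K,d).reshape(-1,2);r=np.c_[p,np.ones(len(p))]@M.T
    z=np.broadcast_to(z,len(p));return c+r*((z-c[2])/r[:,2])[:,None]
def proj(n,P):
    K,d,c,M=cam(n);return cv2.projectPoints((np.atleast_2d(P)-c)@M,np.zeros(3),np.zeros(3),K,d)[0].reshape(-1,2)
def crop(im,x,y,w,h,s,step=10):
    c=cv2.resize(im[y:y+h,x:x+w],None,fx=s,fy=s,interpolation=cv2.INTER_CUBIC)
    for u in range(-(-x//step)*step,x+w,step):
        X=int((u-x+.5)*s);cv2.line(c,(X,0),(X,6),(0,0,255),1);cv2.putText(c,str(u),(X-9,16),0,.35,(0,0,255),1)
    for v in range(-(-y//step)*step,y+h,step):
        Y=int((v-y+.5)*s);cv2.line(c,(0,Y),(6,Y),(0,0,255),1);cv2.putText(c,str(v),(8,Y+4),0,.35,(0,0,255),1)
    return c
E
python3 - <<'E'
from h import *
im=cv2.imread("pics/top0.png");o=np.zeros((600,800,3),np.uint8)
def put(c,x,y):o[y:y+c.shape[0],x:x+c.shape[1]]=c
put(crop(im,255,212,96,74,6),0,0) # 576x444
put(crop(im,412,178,44,88,5),580,0) #220x440
cv2.imwrite("pics/c1.png",o)
o=np.zeros((600,800,3),np.uint8)
put(crop(im,155,228,75,72,6),0,0) #450x432
s=cv2.imread("pics/side0.png")
put(crop(s,325,192,56,40,6),455,0)
put(crop(s,275,222,85,52,4),455,250)
cv2.imwrite("pics/c2.png",o)
E
```

```text
(no output)
```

View pics/c1.png

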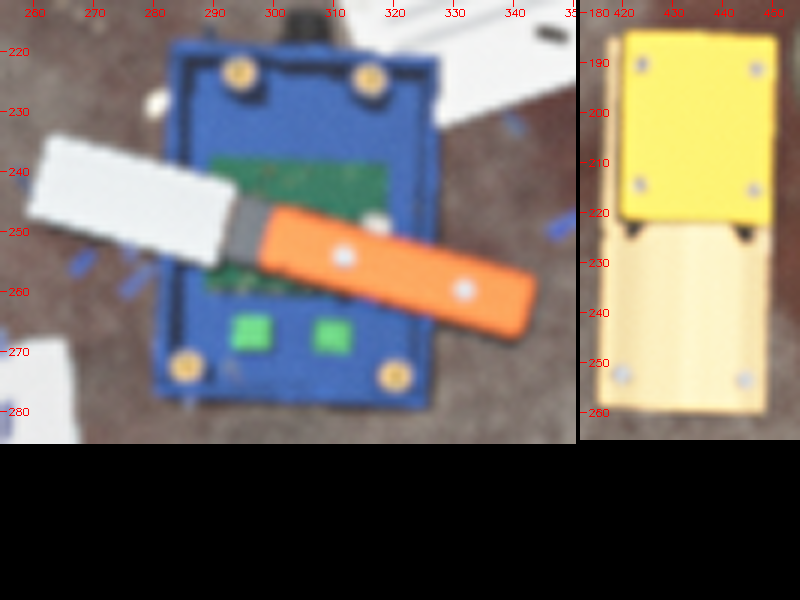

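View pics/c2.png

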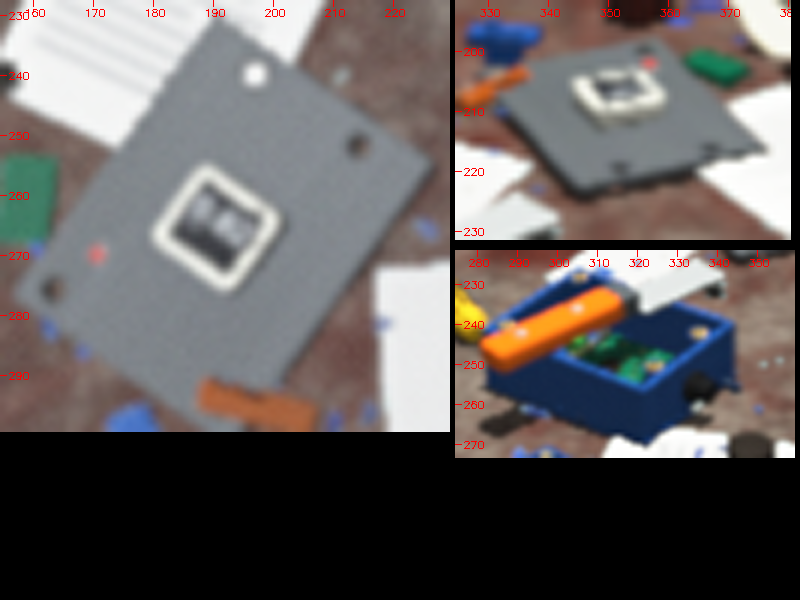

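Large case in the top view: threads 2 and 3 at (294,223.7) and (315.7,224.7), threads 0 and 1 at (285.5,272.3) and (320,274). On the cover, close-pair holes are at (197,240) and (214,252), and one wide hole at (163,276). The scraper tip is near (261,241) and its rear end near (341,262).

```bash
cat > fit.py <<'E'
from h import *
def fit(W,L):
    W=np.array(W)[:,:2];L=np.array(L,float)
    wm=W.mean(0);lm=L.mean(0);a=W-wm;b=L-lm
    th=np.arctan2((b[:,0]*a[:,1]-b[:,1]*a[:,0]).sum(),(a*b).sum())
    c,s=np.cos(th),np.sin(th);Rm=np.array([[c,-s],[s,c]])
    t=wm-Rm@lm;return t,th,np.linalg.norm(W-(L@Rm.T+t),axis=1)*1e3
E
python3 - <<'E'
from fit import *
np.set_printoptions(precision=4,suppress=True)
W=back("top",[(285.5,272.3),(320,274),(294,223.7),(315.7,224.7)],.045)
T=[(-.054,.038),(-.054,-.038),(.054,.024),(.054,-.024)]
print("case",fit(W,T))
W=back("top",[(163,276),(197,240),(214,252)],.010)
print("cover holes",fit(W,[T[0],T[2],T[3]]))
W=back("top",[(189.2,265),(200.5,263.5),(192.2,275),(180.3,266.5),(189,255.3)],[.021]*5)
print("meter",W[:,:2],W[1:].mean(0))
W=back("top",[(421,184),(451,185),(449.5,223),(420,221.5)],.025)
print("yellow",W[:,:2],W.mean(0)); 
for a,b in((0,3),(1,2)):d=W[a]-W[b];print(np.arctan2(d[1],d[0]),np.linalg.norm(d))
print("front mid",(W[2]+W[3])/2, np.linalg.norm(W[2]-W[3]))
W=back("top",[(415,258.5),(448,260.3)],.01);print("board front",W,W.mean(0))
W=back("top",[(422,252.5),(444.3,253.7)],.01);print("board screws",W.mean(0))
W=back("top",[(263.5,234),(258.5,247.5)],.048);print("tip",W.mean(0));t=W.mean(0)
W=back("top",[(343.5,257.8),(339.5,268.2)],.061);r=W.mean(0);print("rear",r,np.linalg.norm(r-t))
S=back("top",[(311.7,254.2),(331.7,259.7)],.061);print("screws",S)
d=(t-r)[:2];print("yaw",np.arctan2(d[1],d[0]),"grip",r[:2]+d/np.linalg.norm(d)*.07)
d=S[0]-S[1];print(np.arctan2(d[1],d[0]))
# side camera checks
print("side case threads",back("side",[(306,228.5),(335.5,242.2),(324.5,250.3)],.045))
print("side meter top c",back("side",[(351.5,206.5)],.021))
E
```

```text
case (array([0.5472, 0.0157]), np.float64(-0.0322272637661518), array([0.5127, 0.1586, 0.1635, 0.2609]))
cover holes (array([0.5074, 0.2674]), np.float64(-0.5987595128206443), array([0.6733, 0.7068, 0.48  ]))
meter [[0.5088 0.2698]
 [0.5125 0.2449]
 [0.4867 0.2626]
 [0.5053 0.2894]
 [0.5304 0.2708]] [0.5087 0.2669 0.021 ]
yellow [[ 0.698  -0.2482]
 [ 0.6969 -0.3168]
 [ 0.6101 -0.3127]
 [ 0.6126 -0.2456]] [ 0.6544 -0.2808  0.025 ]
-0.030395914346770563 0.08548711549947549
-0.04728032051668079 0.08683491687132709
front mid [ 0.6114 -0.2791  0.025 ] 0.06710351709113718
board front [[ 0.5296 -0.2373  0.01  ]
 [ 0.5264 -0.3129  0.01  ]] [ 0.528  -0.2751  0.01  ]
board screws [ 0.5424 -0.279   0.01  ]
tip [0.5631 0.1095 0.048 ]
rear [ 0.5161 -0.0661  0.061 ] 0.18221020056625978
screws [[ 0.5344 -0.0014  0.061 ]
 [ 0.523  -0.0448  0.061 ]]
yaw 1.3094720448415815 grip [0.5342 0.0016]
1.314163890853837
side case threads [[ 0.5024  0.0522  0.045 ]
 [ 0.6072  0.036   0.045 ]
 [ 0.6055 -0.0112  0.045 ]]
side meter top c [[0.5135 0.2632 0.021 ]]
```

```bash
cat > plan.py <<'E'
from h import *
import sys
def plan(p,yaw,n=8,cur=None):
    "rows to go straight to TCP p, tool-y yaw (world), tool vertical"
    s=arm.state();q=s["eef_rot"];R0=R.from_quat([q[1],q[2],q[3],q[0]]);p0=np.array(s["position"])
    yx=yaw+np.pi/2;c,sn=np.cos(yx),np.sin(yx)
    R1=R.from_matrix(np.array([[c,sn,0],[sn,-c,0],[0,0,-1]]))
    w=(R0.inv()*R1).as_rotvec()
    d=(np.array(p)-p0)/n;rows=[]
    for k in range(n):
        Rk=R0*R.from_rotvec(w*k/n)
        rows.append(np.r_[Rk.inv().apply(d)*100,w/n])
    for r in np.round(rows,3):print([float(x) for x in np.round(r,2)[:3]]+[float(x) for x in r[3:]])
E
python3 -c "
from plan import *
plan([.534,.002,.15],2.88,16)"
```

```text
[-3.21, 3.3, 0.51, 0.0, 0.0, -0.064]
[-3.42, 3.09, 0.51, 0.0, 0.0, -0.064]
[-3.61, 2.86, 0.51, 0.0, 0.0, -0.064]
[-3.78, 2.63, 0.51, 0.0, 0.0, -0.064]
[-3.94, 2.38, 0.51, 0.0, 0.0, -0.064]
[-4.09, 2.12, 0.5, 0.0, 0.0, -0.064]
[-4.22, 1.85, 0.5, 0.0, 0.0, -0.064]
[-4.33, 1.58, 0.5, 0.0, 0.0, -0.064]
[-4.42, 1.3, 0.5, 0.0, 0.0, -0.064]
[-4.49, 1.01, 0.5, 0.0, 0.0, -0.064]
[-4.55, 0.72, 0.5, 0.0, 0.0, -0.064]
[-4.59, 0.43, 0.5, 0.0, 0.0, -0.064]
[-4.6, 0.13, 0.5, 0.0, 0.0, -0.064]
[-4.6, -0.17, 0.5, 0.0, 0.0, -0.064]
[-4.58, -0.46, 0.5, 0.0, 0.0, -0.064]
[-4.54, -0.75, 0.5, 0.0, 0.0, -0.064]
```

Request:
apply_moves(increments=[[-3.2,3.3,0.5,0,0,-0.064],[-3.4,3.1,0.5,0,0,-0.064],[-3.6,2.9,0.5,0,0,-0.064],[-3.8,2.6,0.5,0,0,-0.064],[-3.9,2.4,0.5,0,0,-0.064],[-4.1,2.1,0.5,0,0,-0.064],[-4.2,1.8,0.5,0,0,-0.064],[-4.3,1.6,0.5,0,0,-0.064]], fingers=0.6, newtons=40)

```text
time: 1.1
position: [0.3606, -0.3228, 0.191]
eef_rot: [-0.0, -0.387, 0.922, 0.0]
wrist_force: [-0.2, -0.2, -0.5]
gripper_width: 0.051
grasp_force: 0.0
```

Request:
apply_moves(increments=[[-4.4,1.3,0.5,0,0,-0.064],[-4.5,1.0,0.5,0,0,-0.064],[-4.5,0.7,0.5,0,0,-0.064],[-4.6,0.4,0.5,0,0,-0.064],[-4.6,0.1,0.5,0,0,-0.064],[-4.6,-0.2,0.5,0,0,-0.064],[-4.6,-0.5,0.5,0,0,-0.064],[-4.5,-0.7,0.5,0,0,-0.064]])

```text
time: 2.1
position: [0.5356, 0.0005, 0.151]
eef_rot: [-0.0, -0.608, 0.794, 0.0]
wrist_force: [1.6, -1.3, 0.1]
gripper_width: 0.051
grasp_force: 0.0
```

```bash
python3 -c "
from plan import *
print(arm.state()['joints'].round(2),arm.state()['position'])
plan([.534,.002,.085],2.88,8)
cv2.imwrite('pics/s1.png',read_camera('side'))
cv2.imwrite('pics/t1.png',read_camera('top'))
a=crop(cv2.imread('pics/s1.png'),245,170,130,100,6)[:600,:790];cv2.imwrite('pics/s1c.png',a)"
```

```text
[ 0.37  0.2  -0.41 -0.   -0.96 -0.63] [5.35570200e-01 4.77524309e-04 1.50953205e-01]
[-0.01, 0.02, 0.82, 0.0, -0.0, -0.0]
[-0.01, 0.02, 0.82, 0.0, -0.0, -0.0]
[-0.01, 0.02, 0.82, 0.0, -0.0, -0.0]
[-0.01, 0.02, 0.82, 0.0, -0.0, -0.0]
[-0.01, 0.02, 0.82, 0.0, -0.0, -0.0]
[-0.01, 0.02, 0.82, 0.0, -0.0, -0.0]
[-0.01, 0.02, 0.82, 0.0, -0.0, -0.0]
[-0.01, 0.02, 0.82, 0.0, -0.0, -0.0]
```

View pics/s1c.png

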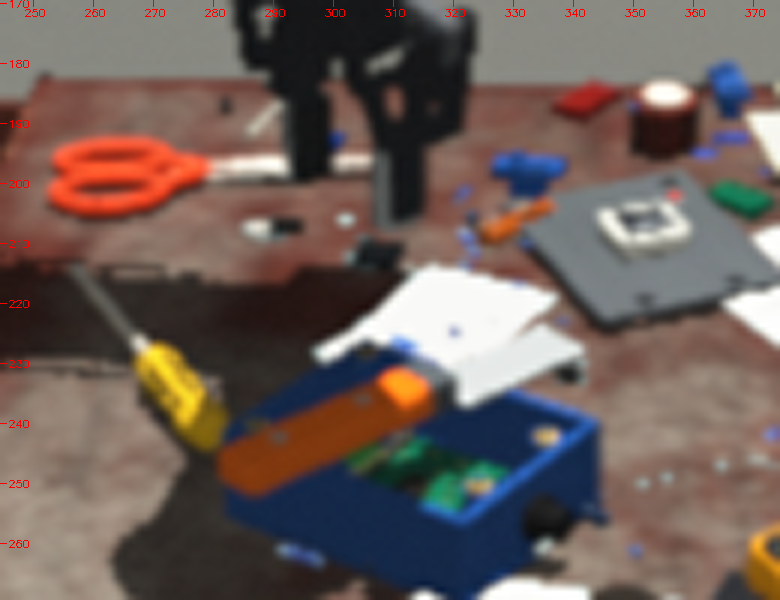

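The side crop shows the open fingertips above the handle, at about (297,199) and (311,207). I'll compare these with the projection of the TCP.

```bash
python3 -c "
from plan import *
p=arm.state()['position'];d=np.array([np.cos(2.88),np.sin(2.88),0])
for z in(0,.005,.01):
  print(proj('side',[p+d*.0255+[0,0,z],p,p-d*.0255+[0,0,z]]))
print(proj('side',[[.5342,.0016,.061],[.5161,-.0661,.061],[.5631,.1095,.048]]))
"
```

```text
[[297.33307159 200.28367307]
 [303.72280909 203.73427148]
 [310.27165952 207.27066732]]
[[297.24512184 198.49160292]
 [303.72280909 203.73427148]
 [310.20640542 205.44732613]]
[[297.15683161 196.69278502]
 [303.72280909 203.73427148]
 [310.14089447 203.61695566]]
[[304.16523235 234.72329616]
 [282.16012644 244.39266451]
 [336.86975313 224.62565692]]
```

Request:
apply_moves(increments=[[0,0,1.5,0,0,0],[0,0,1.5,0,0,0],[0,0,1.5,0,0,0],[0,0,1.5,0,0,0],[0,0,1.5,0,0,0],[0,0,1.5,0,0,0],[0,0,1.4,0,0,0],[0,0,0,0,0,0]])

```text
time: 3.2
position: [0.5344, -0.0012, 0.046]
eef_rot: [-0.001, -0.607, 0.795, 0.0]
wrist_force: [0.3, 0.1, 0.4]
gripper_width: 0.0511
grasp_force: 0.0
```

```bash
python3 -c "
from plan import *
cv2.imwrite('pics/s2.png',read_camera('side'))
cv2.imwrite('pics/t2.png',read_camera('top'))
print(arm.state()['position'])
a=crop(cv2.imread('pics/s2.png'),265,200,80,60,7);
b=crop(cv2.imread('pics/t2.png'),250,200,100,90,2);o=np.zeros((600,790,3),np.uint8);o[:420,:560]=a;o[420:600,560-200:560]=b;cv2.imwrite('pics/s2c.png',o)"
```

```text
[ 0.53538712 -0.00092294  0.04734485]
```

View pics/s2c.png

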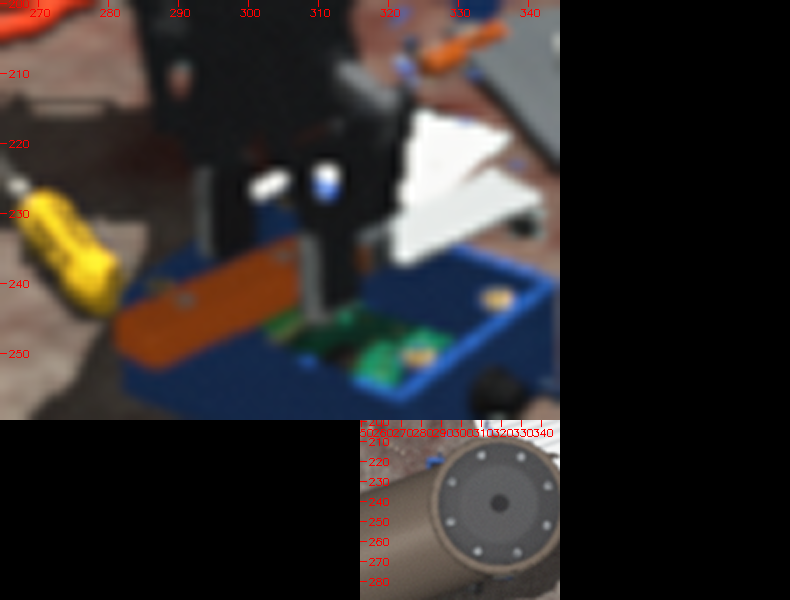

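The fingers straddle the handle, with the tips at about (297,235) and (311,244). Closing and lifting.

Request:
apply_moves(increments=[[0,0,0,0,0,0],[0,0,0,0,0,0],[0,0,0,0,0,0],[0,0,0,0,0,0],[0,0,0,0,0,0],[0,0,0,0,0,0],[0,0,0,0,0,0],[0,0,0,0,0,0]], fingers=0, newtons=40)

```text
time: 4.3
position: [0.5357, -0.0008, 0.048]
eef_rot: [0.001, -0.607, 0.795, -0.0]
wrist_force: [-1.3, -0.1, 5.9]
gripper_width: 0.0234
grasp_force: 39.7
```

Request:
apply_moves(increments=[[0,0,-0.5,0,0,0],[0,0,-1,0,0,0],[0,0,-1.5,0,0,0],[0,0,-1.5,0,0,0],[0,0,-1.5,0,0,0],[0,0,-1.5,0,0,0],[0,0,-1.5,0,0,0],[0,0,-1,0,0,0]])

```text
time: 5.3
position: [0.5355, -0.0009, 0.1485]
eef_rot: [0.0, -0.607, 0.795, -0.0]
wrist_force: [-0.3, -0.7, -1.0]
gripper_width: 0.0228
grasp_force: 39.3
```

```bash
python3 -c "
from plan import *
plan([.50,-.275,.14],1.535,16)
cv2.imwrite('pics/s3.png',read_camera('side'))
cv2.imwrite('pics/t3.png',read_camera('top'))
"
```

```text
[1.71, -0.24, 0.05, -0.0, 0.0, 0.084]
[1.68, -0.38, 0.05, -0.0, 0.0, 0.084]
[1.65, -0.52, 0.05, -0.0, 0.0, 0.084]
[1.6, -0.65, 0.05, -0.0, 0.0, 0.084]
[1.54, -0.79, 0.05, -0.0, 0.0, 0.084]
[1.47, -0.91, 0.05, -0.0, 0.0, 0.084]
[1.39, -1.03, 0.05, -0.0, 0.0, 0.084]
[1.29, -1.14, 0.05, -0.0, 0.0, 0.084]
[1.19, -1.25, 0.05, -0.0, 0.0, 0.084]
[1.08, -1.34, 0.05, -0.0, 0.0, 0.084]
[0.97, -1.43, 0.05, -0.0, 0.0, 0.084]
[0.85, -1.51, 0.05, -0.0, 0.0, 0.084]
[0.72, -1.57, 0.05, -0.0, 0.0, 0.084]
[0.58, -1.63, 0.05, -0.0, 0.0, 0.084]
[0.44, -1.67, 0.05, -0.0, 0.0, 0.084]
[0.3, -1.7, 0.05, -0.0, 0.0, 0.084]
```

Request:
apply_moves(increments=[[1.7,-0.2,0,0,0,0.084],[1.7,-0.4,0,0,0,0.084],[1.6,-0.5,0,0,0,0.084],[1.6,-0.7,0,0,0,0.084],[1.5,-0.8,0,0,0,0.084],[1.5,-0.9,0,0,0,0.084],[1.4,-1.0,0,0,0,0.084],[1.3,-1.1,0,0,0,0.084]])

```text
time: 6.4
position: [0.5165, -0.1378, 0.1466]
eef_rot: [-0.001, -0.31, 0.951, 0.0]
wrist_force: [0.7, -0.0, -1.0]
gripper_width: 0.0229
grasp_force: 39.3
```

```bash
python3 -c "
from plan import *
plan([.455,-.276,.14],1.535,8)
"
```

```text
[1.64, -0.94, 0.08, 0.0, -0.0, 0.083]
[1.55, -1.08, 0.08, 0.0, -0.0, 0.083]
[1.46, -1.2, 0.08, 0.0, -0.0, 0.083]
[1.35, -1.32, 0.08, 0.0, -0.0, 0.083]
[1.24, -1.43, 0.08, 0.0, -0.0, 0.083]
[1.12, -1.52, 0.08, 0.0, -0.0, 0.083]
[0.99, -1.61, 0.08, 0.0, -0.0, 0.083]
[0.85, -1.69, 0.08, 0.0, -0.0, 0.083]
```

Request:
apply_moves(increments=[[1.6,-0.9,0.1,0,0,0.083],[1.6,-1.1,0.1,0,0,0.083],[1.5,-1.2,0.1,0,0,0.083],[1.3,-1.3,0.1,0,0,0.083],[1.2,-1.4,0.1,0,0,0.083],[1.1,-1.5,0.1,0,0,0.083],[1.0,-1.6,0.1,0,0,0.083],[0.9,-1.7,0,0,0,0.083]])

```text
time: 7.4
position: [0.4549, -0.2751, 0.1395]
eef_rot: [-0.001, 0.017, 1.0, 0.0]
wrist_force: [0.5, -0.3, 0.1]
gripper_width: 0.0227
grasp_force: 39.3
```

Request:
apply_moves(increments=[[0,0,1.5,0,0,0],[0,0,1.5,0,0,0],[0,0,1.5,0,0,0],[0,0,1.5,0,0,0],[0,0,1.5,0,0,0],[0,0,1.5,0,0,0],[0,0,1.0,0,0,0],[0,0,0,0,0,0]])

```text
time: 8.4
position: [0.4551, -0.2746, 0.0394]
eef_rot: [-0.001, 0.016, 1.0, 0.0]
wrist_force: [0.6, 0.0, -0.9]
gripper_width: 0.023
grasp_force: 39.4
```

```bash
python3 -c "
from plan import *
cv2.imwrite('pics/s4.png',read_camera('side'))
cv2.imwrite('pics/t4.png',read_camera('top'))
print(arm.state()['position'])
a=crop(cv2.imread('pics/s4.png'),200,270,110,84,5);
b=crop(cv2.imread('pics/t4.png'),405,180,55,110,5);o=np.zeros((600,800,3),np.uint8);o[:420,:550]=a[:,:525+25];o[:550,550-25:800]=b[:,:275];cv2.imwrite('pics/s4c.png',o)
plan([.455,-.276,.014],1.535,8)"
```

```text
[ 0.45592204 -0.27482884  0.04051802]
[0.01, -0.02, 0.33, -0.0, 0.0, 0.001]
[0.01, -0.02, 0.33, -0.0, 0.0, 0.001]
[0.01, -0.02, 0.33, -0.0, 0.0, 0.001]
[0.01, -0.02, 0.33, -0.0, 0.0, 0.001]
[0.01, -0.02, 0.33, -0.0, 0.0, 0.001]
[0.01, -0.02, 0.33, -0.0, 0.0, 0.001]
[0.01, -0.02, 0.33, -0.0, 0.0, 0.001]
[0.01, -0.02, 0.33, -0.0, 0.0, 0.001]
```

View pics/s4c.png

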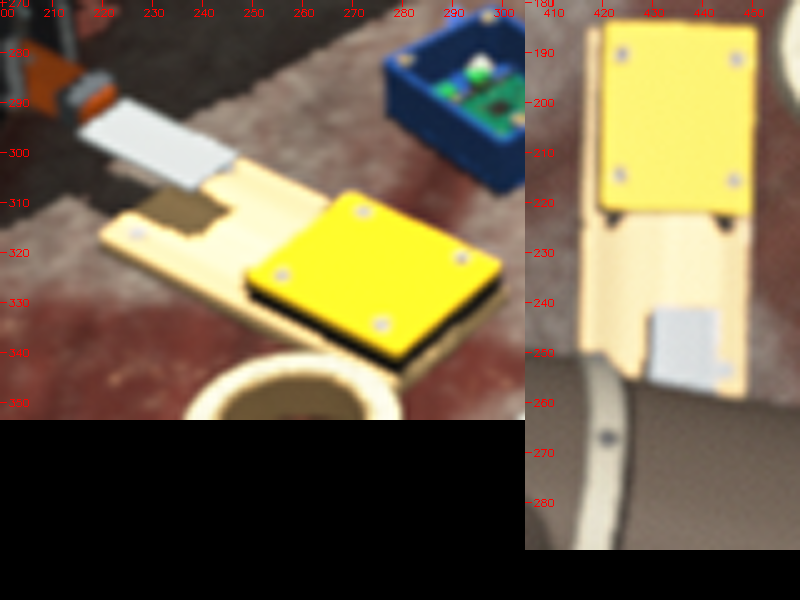

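Top: the blade's front edge runs from (429.7,241.3) to (442.7,241.8). Side: its tip corners are (247,300.3) and (238,307.5).

```bash
python3 -c "
from plan import *
np.set_printoptions(precision=4,suppress=True)
t=back('top',[(429.7,241.3),(442.7,241.8)],.0415);print('tip top',t,t.mean(0))
t=back('side',[(247,300.3),(238,307.5)],.040);print('tip side',t,t.mean(0))
# blade left edge direction top
print('edge', back('top',[(429.7,241.3),(429.2,255.5),(442.7,241.8),(442.3,258)],.0415))
# guard from side: yellow corners near(front-left..)
g=back('side',[(269.5,308),(248.7,325.5),(300,322),(279,341.5)],.025);print('guard side: fl fr bl br',g, g[:2].mean(0),g.mean(0))
b=back('side',[(247,300.5),(219,317)],.01);print(b)
"
```

```text
tip top [[ 0.567  -0.2633  0.0415]
 [ 0.5662 -0.2924  0.0415]] [ 0.5666 -0.2779  0.0415]
tip side [[ 0.5743 -0.2665  0.04  ]
 [ 0.575  -0.2963  0.04  ]] [ 0.5747 -0.2814  0.04  ]
edge [[ 0.567  -0.2633  0.0415]
 [ 0.5354 -0.2621  0.0415]
 [ 0.5662 -0.2924  0.0415]
 [ 0.5302 -0.2913  0.0415]]
guard side: fl fr bl br [[ 0.6201 -0.2463  0.025 ]
 [ 0.621  -0.3161  0.025 ]
 [ 0.7046 -0.2481  0.025 ]
 [ 0.7055 -0.3204  0.025 ]] [ 0.6205 -0.2812  0.025 ] [ 0.6628 -0.2828  0.025 ]
[[ 0.5463 -0.2387  0.01  ]
 [ 0.5341 -0.317   0.01  ]]
```

Request:
apply_moves(increments=[[0,0.1,0.5,0,0,0],[0,0,0.5,0,0,0],[0,0,0.5,0,0,0],[0,0,0.5,0,0,0],[0,0,0.3,0,0,0],[0,0,0.2,0,0,0],[0,0,0.1,0,0,0],[0,0,0,0,0,0]])

```text
time: 9.5
position: [0.4557, -0.2737, 0.0143]
eef_rot: [0.0, 0.016, 1.0, -0.0]
wrist_force: [0.6, 0.4, -0.7]
gripper_width: 0.0227
grasp_force: 39.4
```

Request:
apply_moves(increments=[[-0.8,0,0,0,0,0],[-0.8,0,0,0,0,0],[-0.8,0,0,0,0,0],[-0.8,0,0,0,0,0],[-0.8,0,0,0,0,0],[-0.8,0,0,0,0,0],[-0.8,0,0,0,0,0],[-0.4,0,0,0,0,0]])

```text
time: 10.5
position: [0.5162, -0.2756, 0.0142]
eef_rot: [0.0, 0.016, 1.0, -0.0]
wrist_force: [-0.5, 0.7, -0.3]
gripper_width: 0.0231
grasp_force: 39.4
```

Request:
apply_moves(increments=[[-0.7,0,0,0,0,0],[-0.7,0,0,0,0,0],[-0.7,0,0,0,0,0],[-0.7,0,0,0,0,0],[-0.7,0,0,0,0,0],[-0.6,0,0,0,0,0],[-0.6,0,0,0,0,0],[-0.3,0,0,0,0,0]])

```text
time: 11.5
position: [0.566, -0.2772, 0.0142]
eef_rot: [0.0, 0.016, 1.0, 0.0]
wrist_force: [0.3, 0.6, -0.7]
gripper_width: 0.0229
grasp_force: 39.4
```

Request:
apply_moves(increments=[[-0.1,0,0,0,0,0],[-0.1,0,0,0,0,0],[-0.1,0,0,0,0,0],[-0.1,0,0,0,0,0],[0,0,0,0,0,0],[0,0,0,0,0,0],[0,0,0,0,0,0],[0,0,0,0,0,0]])

```text
time: 12.5
position: [0.5696, -0.2773, 0.0143]
eef_rot: [-0.0, 0.016, 1.0, 0.0]
wrist_force: [-0.2, -1.0, -0.1]
gripper_width: 0.0232
grasp_force: 39.4
```

Request:
apply_moves(increments=[[-0.05,0,0,0,0,0],[-0.05,0,0,0,0,0],[-0.05,0,0,0,0,0],[-0.05,0,0,0,0,0],[0,0,0,0,0,0],[0,0,0,0,0,0],[0,0,0,0,0,0],[0,0,0,0,0,0]])

```text
time: 13.5
position: [0.5699, -0.2773, 0.014]
eef_rot: [-0.001, 0.016, 1.0, 0.0]
wrist_force: [-5.9, 0.5, 3.4]
gripper_width: 0.0229
grasp_force: 39.8
```

Request:
apply_moves(increments=[[-0.05,0,0,0,0,0],[-0.05,0,0,0,0,0],[-0.05,0,0,0,0,0],[-0.05,0,0,0,0,0],[0,0,0,0,0,0],[0,0,0,0,0,0],[0,0,0,0,0,0],[0,0,0,0,0,0]])

```text
time: 14.5
position: [0.5699, -0.2772, 0.0137]
eef_rot: [-0.003, 0.016, 1.0, 0.001]
wrist_force: [-11.6, 0.2, 6.3]
gripper_width: 0.023
grasp_force: 40.2
```

Request:
apply_moves(increments=[[0.2,0,0,0,0,0],[0.1,0,0,0,0,0],[0,0,0.05,0,0,0],[0,0,0.05,0,0,0],[0,0,0,0,0,0],[0,0,0,0,0,0],[0,0,0,0,0,0],[0,0,0,0,0,0]])

```text
time: 15.5
position: [0.5699, -0.2773, 0.0133]
eef_rot: [-0.001, 0.016, 1.0, 0.0]
wrist_force: [-6.2, 0.2, 2.8]
gripper_width: 0.0226
grasp_force: 39.8
```

Request:
apply_moves(increments=[[0,0,0,0,0,0],[0,0,0,0,0,0],[0,0,0,0,0,0],[0,0,0,0,0,0],[0,0,0,0,0,0],[0,0,0,0,0,0],[0,0,0,0,0,0],[0,0,0,0,0,0]], fingers=0.7)

```text
time: 16.5
position: [0.5706, -0.2773, 0.0133]
eef_rot: [-0.0, 0.016, 1.0, -0.0]
wrist_force: [-0.5, 0.5, -0.1]
gripper_width: 0.0598
grasp_force: 0.0
```

Request:
apply_moves(increments=[[0,0,-0.5,0,0,0],[0,0,-1.5,0,0,0],[0,0,-2.0,0,0,0],[0,0,-2.0,0,0,0],[0,0,-2.0,0,0,0],[0,0,-2.0,0,0,0],[0,0,-2.0,0,0,0],[0,0,-1,0,0,0]])

```text
time: 17.5
position: [0.5713, -0.2775, 0.1457]
eef_rot: [0.001, 0.016, 1.0, -0.0]
wrist_force: [0.9, 0.2, -0.9]
gripper_width: 0.0595
grasp_force: 0.0
```

```bash
python3 -c "
from plan import *
plan([.5080,.267,.13],-.597+np.pi,16)
"
```

```text
[0.5, 3.39, 0.1, -0.0, 0.0, -0.063]
[0.29, 3.41, 0.1, -0.0, 0.0, -0.063]
[0.07, 3.42, 0.1, -0.0, 0.0, -0.063]
[-0.14, 3.42, 0.1, -0.0, 0.0, -0.063]
[-0.36, 3.41, 0.1, -0.0, 0.0, -0.063]
[-0.57, 3.38, 0.1, -0.0, 0.0, -0.063]
[-0.78, 3.34, 0.1, -0.0, 0.0, -0.063]
[-0.99, 3.28, 0.1, -0.0, 0.0, -0.063]
[-1.19, 3.21, 0.1, -0.0, 0.0, -0.063]
[-1.39, 3.13, 0.1, -0.0, 0.0, -0.063]
[-1.59, 3.04, 0.1, -0.0, 0.0, -0.063]
[-1.77, 2.93, 0.1, -0.0, 0.0, -0.063]
[-1.95, 2.81, 0.1, -0.0, 0.0, -0.063]
[-2.13, 2.69, 0.1, -0.0, 0.0, -0.063]
[-2.29, 2.55, 0.1, -0.0, 0.0, -0.063]
[-2.45, 2.4, 0.1, -0.0, 0.0, -0.063]
```

Request:
apply_moves(increments=[[0.5,3.4,0,0,0,-0.063],[0.3,3.4,0,0,0,-0.063],[0.1,3.4,0,0,0,-0.063],[-0.1,3.4,0,0,0,-0.063],[-0.4,3.4,0,0,0,-0.063],[-0.6,3.4,0,0,0,-0.063],[-0.8,3.3,0,0,0,-0.063],[-1.0,3.3,0,0,0,-0.063]], fingers=0.8)

```text
time: 18.5
position: [0.5387, -0.0044, 0.1436]
eef_rot: [0.0, -0.235, 0.972, 0.0]
wrist_force: [0.3, 0.0, 0.2]
gripper_width: 0.0682
grasp_force: 0.0
```

Request:
apply_moves(increments=[[-1.2,3.2,0.1,0,0,-0.063],[-1.4,3.1,0.1,0,0,-0.063],[-1.6,3.0,0.1,0,0,-0.063],[-1.8,2.9,0.1,0,0,-0.063],[-2.0,2.8,0.1,0,0,-0.063],[-2.1,2.7,0.1,0,0,-0.063],[-2.3,2.5,0.1,0,0,-0.063],[-2.4,2.4,0.1,0,0,-0.063]])

```text
time: 19.5
position: [0.5078, 0.2667, 0.1355]
eef_rot: [0.0, -0.47, 0.883, 0.0]
wrist_force: [0.8, 0.5, 0.3]
gripper_width: 0.0684
grasp_force: 0.0
```

```bash
python3 -c "
from plan import *
cv2.imwrite('pics/s5.png',read_camera('side'))
cv2.imwrite('pics/t5.png',read_camera('top'))
print(arm.state()['joints'].round(2))
t=cv2.imread('pics/t5.png')
a=crop(cv2.imread('pics/s5.png'),320,180,70,50,6);
b=crop(t,405,180,60,95,4);c=crop(t,270,205,68,80,6)
o=np.zeros((600,800,3),np.uint8);o[:300,:420]=a;o[:380,550:790]=b;cv2.imwrite('pics/s5a.png',o)
d=crop(cv2.imread('pics/s5.png'),195,265,110,84,4);o[310:600,0:440]=d[:290]
cv2.imwrite('pics/s5a.png',o)
cv2.imwrite('pics/t5c.png',c)
plan([.511,.266,.08],-.597+np.pi,8)"
```

```text
[ 0.83  0.28 -0.34  0.   -0.95 -1.42]
[0.0, -0.05, 0.69, -0.0, 0.0, 0.001]
[0.0, -0.05, 0.69, -0.0, 0.0, 0.001]
[0.0, -0.05, 0.69, -0.0, 0.0, 0.001]
[0.0, -0.05, 0.69, -0.0, 0.0, 0.001]
[0.0, -0.05, 0.69, -0.0, 0.0, 0.001]
[0.0, -0.05, 0.69, -0.0, 0.0, 0.001]
[0.0, -0.05, 0.69, -0.0, 0.0, 0.001]
[0.0, -0.05, 0.69, -0.0, 0.0, 0.001]
```

View pics/s5a.png

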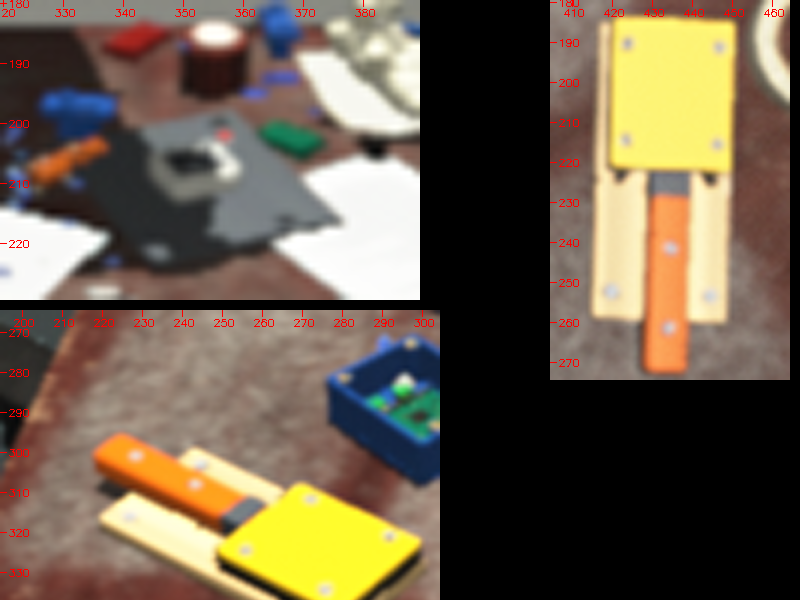

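The scraper is home: the handle meets the yellow cover at (434,222) and sits centred between the cheeks. Going down on the cover's meter next.

Request:
apply_moves(increments=[[0,-0.1,1.3,0,0,0],[0,-0.1,1.3,0,0,0],[0,-0.1,1.3,0,0,0],[0,0,1.3,0,0,0],[0,0,1.3,0,0,0],[0,0,1.3,0,0,0],[0,0,1.3,0,0,0],[0,0,1.0,0,0,0]])

```text
time: 20.6
position: [0.5105, 0.2639, 0.0333]
eef_rot: [-0.0, -0.469, 0.883, -0.0]
wrist_force: [1.0, 0.2, -0.8]
gripper_width: 0.0683
grasp_force: 0.0
```

Request:
apply_moves(increments=[[0,0,0.6,0,0,0],[0,0,0.5,0,0,0],[0,0,0.4,0,0,0],[0,0,0.3,0,0,0],[0,0,0.2,0,0,0],[0,0,0.1,0,0,0],[0,0,0,0,0,0],[0,0,0,0,0,0]])

```text
time: 21.6
position: [0.5107, 0.264, 0.0134]
eef_rot: [0.0, -0.469, 0.883, 0.0]
wrist_force: [0.4, -0.6, -0.1]
gripper_width: 0.0682
grasp_force: 0.0
```

```bash
python3 -c "
from plan import *
plan([.51,.2655,.0125],-.597+np.pi,8)
s=read_camera('side');cv2.imwrite('pics/s6.png',s);print(arm.state()['position'])"
```

```text
[-0.01, 0.02, 0.01, -0.0, 0.0, 0.0]
[-0.01, 0.02, 0.01, -0.0, 0.0, 0.0]
[-0.01, 0.02, 0.01, -0.0, 0.0, 0.0]
[-0.01, 0.02, 0.01, -0.0, 0.0, 0.0]
[-0.01, 0.02, 0.01, -0.0, 0.0, 0.0]
[-0.01, 0.02, 0.01, -0.0, 0.0, 0.0]
[-0.01, 0.02, 0.01, -0.0, 0.0, 0.0]
[-0.01, 0.02, 0.01, -0.0, 0.0, 0.0]
[0.51073958 0.26402751 0.01343966]
```

Request:
apply_moves(increments=[[0,0,0,0,0,0],[0,0,0,0,0,0],[0,0,0,0,0,0],[0,0,0,0,0,0],[0,0,0,0,0,0],[0,0,0,0,0,0],[0,0,0,0,0,0],[0,0,0,0,0,0]], fingers=0, newtons=60)

```text
time: 22.65
position: [0.5108, 0.2641, 0.0138]
eef_rot: [0.0, -0.469, 0.883, 0.0]
wrist_force: [-1.2, 0.2, 5.9]
gripper_width: 0.0319
grasp_force: 59.8
```

Request:
apply_moves(increments=[[0,0,-0.3,0,0,0],[0,0,-0.7,0,0,0],[0,0,-1.2,0,0,0],[0,0,-1.5,0,0,0],[0,0,-1.8,0,0,0],[0,0,-1.8,0,0,0],[0,0,-1.8,0,0,0],[0,0,-1.4,0,0,0]])

```text
time: 23.65
position: [0.5109, 0.2642, 0.1201]
eef_rot: [0.001, -0.469, 0.883, 0.0]
wrist_force: [0.0, -0.7, -2.0]
gripper_width: 0.0318
grasp_force: 59.8
```

```bash
python3 -c "
from plan import *
s=read_camera('side');cv2.imwrite('pics/s7.png',s);t=read_camera('top');cv2.imwrite('pics/t7.png',t)
a=arm.state();print(a['position'],a['wrist_force'],a['ft_torque'],a['grasp_force'])
# cover rel to TCP: tool-y centred; tool-x from image
plan([.5107+.0398-.002,.264-.2517,.115],-.597+.5666+np.pi,16)"
```

```text
[0.51155198 0.26472909 0.12059103] [ 0.08379668  0.08934102 -1.8842052 ] [ 0.0208244  -0.00191345 -0.04618749] 59.823421239852905
[1.18, -1.07, 0.03, -0.0, 0.0, -0.035]
[1.22, -1.03, 0.03, -0.0, 0.0, -0.035]
[1.25, -0.99, 0.03, -0.0, 0.0, -0.035]
[1.28, -0.94, 0.03, -0.0, 0.0, -0.035]
[1.32, -0.9, 0.03, -0.0, 0.0, -0.035]
[1.35, -0.85, 0.03, -0.0, 0.0, -0.035]
[1.38, -0.8, 0.03, -0.0, 0.0, -0.035]
[1.4, -0.75, 0.03, -0.0, 0.0, -0.035]
[1.43, -0.7, 0.03, -0.0, 0.0, -0.035]
[1.46, -0.65, 0.03, -0.0, 0.0, -0.035]
[1.48, -0.6, 0.03, -0.0, 0.0, -0.035]
[1.5, -0.55, 0.03, -0.0, 0.0, -0.035]
[1.52, -0.5, 0.03, -0.0, 0.0, -0.035]
[1.53, -0.44, 0.03, -0.0, 0.0, -0.035]
[1.55, -0.39, 0.03, -0.0, 0.0, -0.035]
[1.56, -0.33, 0.04, -0.0, 0.0, -0.035]
```

Request:
apply_moves(increments=[[1.2,-1.1,0,0,0,-0.035],[1.2,-1.0,0,0,0,-0.035],[1.2,-1.0,0,0,0,-0.035],[1.3,-0.9,0,0,0,-0.035],[1.3,-0.9,0,0,0,-0.035],[1.4,-0.9,0,0,0,-0.035],[1.4,-0.8,0,0,0,-0.035],[1.4,-0.7,0,0,0,-0.035]])

```text
time: 24.75
position: [0.5282, 0.137, 0.1177]
eef_rot: [-0.0, -0.588, 0.809, 0.0]
wrist_force: [0.4, 0.2, -1.5]
gripper_width: 0.0321
grasp_force: 59.8
```

Request:
apply_moves(increments=[[1.4,-0.7,0,0,0,-0.035],[1.5,-0.6,0,0,0,-0.035],[1.5,-0.6,0,0,0,-0.035],[1.5,-0.6,0,0,0,-0.035],[1.5,-0.5,0,0,0,-0.035],[1.5,-0.4,0,0,0,-0.035],[1.5,-0.4,0,0,0,-0.035],[1.6,-0.3,0,0,0,-0.035]])

```text
time: 25.75
position: [0.5457, 0.0111, 0.1177]
eef_rot: [-0.0, -0.695, 0.719, 0.0]
wrist_force: [-0.5, 0.3, -1.3]
gripper_width: 0.0319
grasp_force: 59.8
```

```bash
python3 -c "
from plan import *
a=arm.state();print(a['position'],a['joints'].round(2))
plan([.5485,.0123,.075],-.597+.5666+np.pi,8)
s=read_camera('side');cv2.imwrite('pics/s8.png',s);t=read_camera('top');cv2.imwrite('pics/t8.png',t)
o=np.zeros((600,800,3),np.uint8)
o[:300,:400]=crop(s,260,185,100,75,4);o[:400,400:]=crop(t,255,200,100,100,4)
o[300:600,:400]=crop(cv2.imread('pics/s7.png'),310,150,100,75,4)
o[400:600,400:800]=crop(cv2.imread('pics/t7.png'),140,215,100,85,4)[:200] if 0 else 0
cv2.imwrite('pics/m8.png',o)"
```

```text
[0.54567135 0.01111797 0.11773637] [ 0.38  0.25 -0.42 -0.   -0.89 -0.41]
[-0.02, -0.04, 0.53, 0.0, -0.0, -0.0]
[-0.02, -0.04, 0.53, 0.0, -0.0, -0.0]
[-0.02, -0.04, 0.53, 0.0, -0.0, -0.0]
[-0.02, -0.04, 0.53, 0.0, -0.0, -0.0]
[-0.02, -0.04, 0.53, 0.0, -0.0, -0.0]
[-0.02, -0.04, 0.53, 0.0, -0.0, -0.0]
[-0.02, -0.04, 0.53, 0.0, -0.0, -0.0]
[-0.02, -0.04, 0.53, 0.0, -0.0, -0.0]
```

View pics/m8.png

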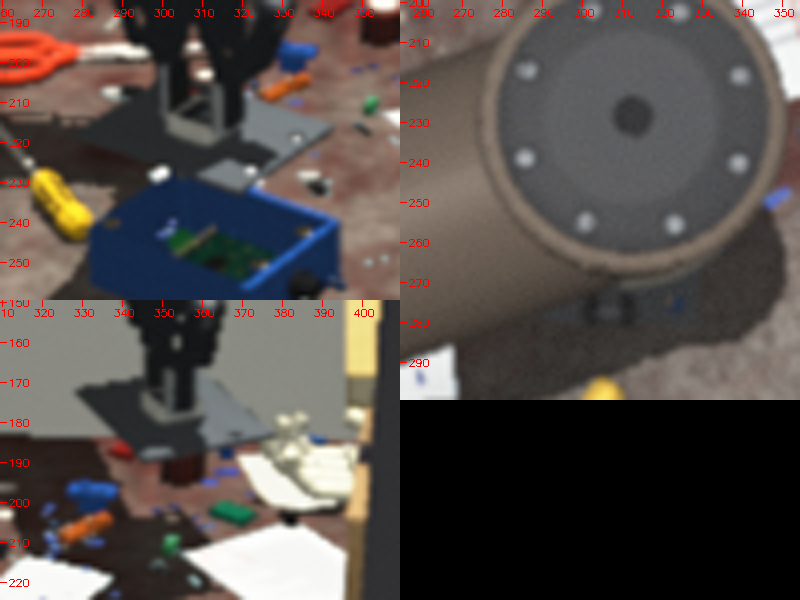

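Side view: the plate hangs level above the case. Corners are at about (342.5,216.5), (318,232) and (279.5,217), with a hole at (333.5,219) and possibly another at (299.5,227.7). I'll compare with the predicted pixels.

```bash
python3 -c "
from plan import *
np.set_printoptions(precision=1,suppress=True)
T=np.array([(-.054,.038),(-.054,-.038),(.054,.024),(.054,-.024),(-.065,.05),(-.065,-.05),(.065,.05),(.065,-.05)])
def P(c,th,z):
  cs,s=np.cos(th),np.sin(th);return np.c_[T@np.array([[cs,s],[-s,cs]])+c,np.full(8,z)]
print(proj('side',P((.5457,.0136),-.0304,.1142)))
print('case',proj('side',P((.5472+.004,.0157-.001),-.0322,.045)))
o=np.zeros((600,800,3),np.uint8)
s=cv2.imread('pics/s8.png');g=s[195:245,270:350]
s5=cv2.imread('pics/s5.png')
# enhanced crops to be viewed later
cv2.imwrite('pics/x.png',g)
# numerically: brass thread centroids in s5 (orange-ish tan)
h=s5[220:260,275:350].astype(int);m=((h[:,:,2]-h[:,:,0]>35)&(h[:,:,1]>120)).astype(np.uint8)
n,l,st,ce=cv2.connectedComponentsWithStats(m)
for k in range(1,n):
  if st[k,4]>3:print(st[k,4],ce[k]+[275,220])
t5=cv2.imread('pics/t5.png')
h=t5[212:285,275:330].astype(int);m=((h[:,:,2]-h[:,:,0]>30)&(h[:,:,1]>120)).astype(np.uint8)
n,l,st,ce=cv2.connectedComponentsWithStats(m)
for k in range(1,n):
  if st[k,4]>3:print('top',st[k,4],ce[k]+[275,212])
"
```

```text
[[302.3 204.3]
 [283.6 215.9]
 [333.  217.7]
 [321.5 225.5]
 [301.8 201.5]
 [277.2 216.6]
 [342.6 214.7]
 [318.8 231.3]]
case [[305.3 227.8]
 [287.1 239.9]
 [335.3 241.9]
 [324.2 250.1]
 [304.8 224.8]
 [280.8 240.6]
 [344.6 238.8]
 [321.5 256.2]]
69 [278.1 237.2]
5 [287.8 240.4]
5 [335.8 242.4]
5 [324.2 250.6]
4 [347.5 258.5]
top 16 [294.6 223.8]
top 16 [316.1 224.7]
top 14 [285.5 272.7]
top 14 [320.5 274.3]
```

```bash
python3 -c "
from plan import *;from fit import fit
W=back('side',[(287.8,240.4),(335.8,242.4),(324.2,250.6)],.045)
print(fit(W,[(-.054,-.038),(.054,.024),(.054,-.024)]))
W=back('top',[(285.5,272.7),(320.5,274.3),(294.6,223.8),(316.1,224.7)],.045)
print(fit(W,[(-.054,.038),(-.054,-.038),(.054,.024),(.054,-.024)]))
plan([.552,.0123,.068],-.0322+np.pi,8)
"
```

```text
(array([0.55351589, 0.01335219]), np.float64(-0.034770998431667026), array([0.93246507, 0.14110821, 0.99498023]))
(array([0.54674327, 0.01488423]), np.float64(-0.03487185803327828), array([0.38238663, 0.31233049, 0.35382585, 0.41991232]))
[-0.03, -0.08, 0.62, 0.0, -0.0, -0.0]
[-0.03, -0.08, 0.62, 0.0, -0.0, -0.0]
[-0.03, -0.08, 0.62, 0.0, -0.0, -0.0]
[-0.03, -0.08, 0.62, 0.0, -0.0, -0.0]
[-0.02, -0.08, 0.62, 0.0, -0.0, -0.0]
[-0.02, -0.08, 0.62, 0.0, -0.0, -0.0]
[-0.02, -0.08, 0.62, 0.0, -0.0, -0.0]
[-0.02, -0.08, 0.62, 0.0, -0.0, -0.0]
```

Request:
apply_moves(increments=[[0,-0.1,0.8,0,0,0],[0,-0.1,0.8,0,0,0],[0,-0.1,0.8,0,0,0],[-0.1,-0.1,0.7,0,0,0],[0,-0.1,0.6,0,0,0],[0,-0.1,0.6,0,0,0],[0,0,0.4,0,0,0],[0,0,0,0,0,0]])

```text
time: 26.85
position: [0.5518, 0.0124, 0.071]
eef_rot: [-0.0, -0.695, 0.719, 0.0]
wrist_force: [-0.5, 0.4, -1.5]
gripper_width: 0.032
grasp_force: 59.8
```

```bash
python3 -c "
from plan import *
s=np.mean([read_camera('side') for _ in range(4)],axis=0).astype(np.uint8);cv2.imwrite('pics/s9.png',s)
a=arm.state();print(a['position'],a['eef_rot'],a['wrist_force'])
L=np.clip((s.astype(float)/255)**.5*255,0,255).astype(np.uint8)
o=np.zeros((600,800,3),np.uint8);c=crop(L,273,205,80,60,10,5);o[:]=c
cv2.imwrite('pics/m9.png',o)"
```

```text
[0.55218805 0.01252242 0.07158387] [ 2.28251094e-04 -6.95004007e-01  7.19005817e-01 -1.16244667e-04] [ 0.96353909  0.49617271 -1.38507154]
```

View pics/m9.png

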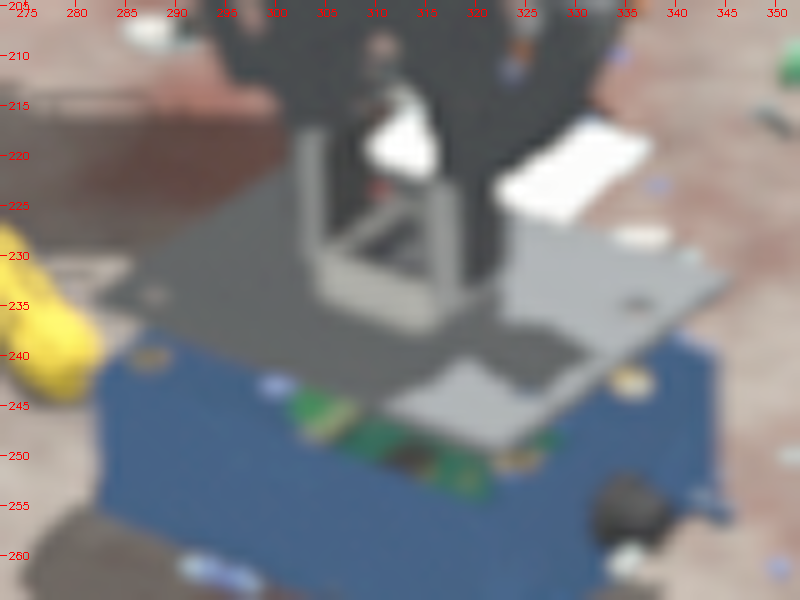

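All pairs are visible in the side view: holes 1, 2 and 3 at about (287.8,234.0), (336.2,234.8) and (325.2,243.2), over threads at (287.6,240.3), (335.6,242.6) and (324.3,250.5).

```bash
python3 -c "
from plan import *;from fit import fit
np.set_printoptions(precision=4,suppress=True)
L=[(-.054,-.038),(.054,.024),(.054,-.024)]
t=back('side',[(287.6,240.3),(335.6,242.6),(324.3,250.5)],.045)
for z in(.066,.068,.070):
  h=back('side',[(287.8,234.0),(336.2,234.8),(325.2,243.2)],z)
  k=back('side',[(281.8,234.8),(345.7,232.2),(322,248.0)],z)
  print(z,(h-t)[:,:2]*1e3,fit(h,L)); print('corn',fit(k,[(-.065,-.05),(.065,.05),(.065,-.05)]))
print(fit(t,L))
s=arm.state()['eef_rot'];M=R.from_quat([s[1],s[2],s[3],s[0]]).as_matrix();print(np.arctan2(M[1,1],M[0,1])-np.pi)
"
```

```text
0.066 [[ 3.6976 -2.1407]
 [-0.4778  3.7895]
 [ 1.9555  1.7679]] (array([0.5544, 0.0135]), np.float64(0.00969520510102861), array([1.3336, 0.307 , 1.2024]))
corn (array([0.554 , 0.0145]), np.float64(-0.010236259756960768), array([3.4517, 2.3384, 5.6882]))
0.068 [[ 5.8758 -4.7879]
 [ 1.4005  0.9638]
 [ 3.835  -0.9197]] (array([0.5564, 0.0108]), np.float64(0.009695205101029539), array([1.5441, 0.3326, 1.2812]))
corn (array([0.556 , 0.0118]), np.float64(-0.010236259756961422), array([3.6384, 2.3849, 5.8259]))
0.07 [[ 8.0539 -7.4351]
 [ 3.2788 -1.8618]
 [ 5.7145 -3.6074]] (array([0.5584, 0.0081]), np.float64(0.009695205101029272), array([1.7551, 0.4115, 1.3633]))
corn (array([0.558 , 0.0091]), np.float64(-0.010236259756961628), array([3.8332, 2.451 , 5.9636]))
(array([0.5534, 0.0133]), np.float64(-0.04009254902401247), array([0.5412, 0.6378, 0.984 ]))
-0.033945357417854094
```

```bash
python3 -c "
from plan import *
T=np.array([(-.054,.038),(-.054,-.038),(.054,.024),(.054,-.024),(-.065,.05),(-.065,-.05),(.065,.05),(.065,-.05)])
np.set_printoptions(precision=2,suppress=True)
def P(c,th,z):
  cs,s=np.cos(th),np.sin(th);return np.c_[T@np.array([[cs,s],[-s,cs]])+c,np.full(8,z)]
# aligned cover, in side-camera frame
print(proj('side',P((.5533,.0132),-.035,.0678))[[1,2,3,5,6,7]])
print(proj('side',P((.5533,.0132),-.035,.0638))[[1,2,3,5,6,7]])
# plate-edge subpixel: vertical gradient profile along the near long edge
s=cv2.imread('pics/s9.png').astype(int).sum(2)
for u in(290,294,298,338,342):print(u,list(s[226:250,u]))
"
```

```text
[[286.92 232.65]
 [335.58 234.71]
 [324.29 242.85]
 [280.57 233.37]
 [345.02 231.69]
 [321.57 248.79]]
[[287.   234.  ]
 [335.59 236.07]
 [324.32 244.23]
 [280.66 234.72]
 [345.02 233.04]
 [321.6  250.19]]
290 [np.int64(100), np.int64(108), np.int64(116), np.int64(122), np.int64(125), np.int64(123), np.int64(124), np.int64(125), np.int64(133), np.int64(129), np.int64(126), np.int64(125), np.int64(128), np.int64(134), np.int64(145), np.int64(136), np.int64(126), np.int64(127), np.int64(131), np.int64(132), np.int64(131), np.int64(131), np.int64(131), np.int64(131)]
294 [np.int64(113), np.int64(122), np.int64(125), np.int64(124), np.int64(126), np.int64(125), np.int64(122), np.int64(121), np.int64(121), np.int64(122), np.int64(123), np.int64(125), np.int64(126), np.int64(125), np.int64(129), np.int64(128), np.int64(126), np.int64(126), np.int64(125), np.int64(126), np.int64(131), np.int64(135), np.int64(132), np.int64(133)]
298 [np.int64(126), np.int64(126), np.int64(124), np.int64(125), np.int64(122), np.int64(122), np.int64(122), np.int64(122), np.int64(122), np.int64(121), np.int64(
[... 230 characters left out ...]
454), np.int64(614), np.int64(517), np.int64(400), np.int64(386), np.int64(393), np.int64(392), np.int64(371), np.int64(326), np.int64(347), np.int64(334), np.int64(260), np.int64(174), np.int64(135), np.int64(135), np.int64(161), np.int64(195), np.int64(161), np.int64(131), np.int64(125), np.int64(126), np.int64(127), np.int64(127)]
342 [np.int64(303), np.int64(322), np.int64(326), np.int64(366), np.int64(445), np.int64(418), np.int64(394), np.int64(389), np.int64(347), np.int64(285), np.int64(288), np.int64(347), np.int64(364), np.int64(272), np.int64(164), np.int64(125), np.int64(123), np.int64(123), np.int64(123), np.int64(124), np.int64(125), np.int64(127), np.int64(127), np.int64(128)]
```

```bash
python3 -c "
from plan import *
from scipy.optimize import least_squares
s=cv2.imread('pics/s9.png').astype(float)
g=s.sum(2);br=s[:,:,0]-s[:,:,2]
def sub(p,k):  # subpixel extremum
  d=np.diff(p)*k;i=int(np.argmax(d[1:-1]))+1
  a,b,c=d[i-1:i+2];return i+.5+(.5*(a-c)/(a-2*b+c)),b
E=[]
for v in range(236,247):   # right edge bottom: bright->dark going right
  u0=int(321.6+(250.2-v)/.73)-6;x,c=sub(g[v,u0:u0+13],-1);E.append(('R',u0+x,v,c))
N=[]
for u in list(range(284,294))+list(range(296,320,2)):
  v0=int(234.7+(u-280.6)*.378)-5;x,c=sub(br[v0:v0+11,u],1);x2,c2=sub(g[v0:v0+11,u],-1);N.append((u,v0+x,c,v0+x2,c2))
for e in E:print(e[0],round(e[1],2),e[2],round(e[3]))
for e in N:print(np.round(e,2))
w=s[230:239,282:294].sum(2).astype(int);print(w)
"
```

```text
R 340.02 236 35
R 338.38 237 58
R 337.8 238 71
R 336.44 239 68
R 335.28 240 72
R 335.0 241 46
R 338.53 242 58
R 331.12 243 77
R 330.26 244 74
R 328.91 245 51
R 327.05 246 74
[284.   232.75   9.   232.56 102.  ]
[285.   238.73  18.   239.31  82.  ]
[286.   237.76  16.   238.6   52.  ]
[287.   237.4   22.   234.69  21.  ]
[288.   237.3   22.   234.96  30.  ]
[289.   237.43  18.   234.92  20.  ]
[290.   238.19  17.   241.08  10.  ]
[291.   238.76  20.   240.75   2.  ]
[292.   239.27  20.   240.5    3.  ]
[293.   239.53  21.   242.     3.  ]
[296.   240.65  21.   242.25   2.  ]
[298.   241.56  24.   243.97  14.  ]
[300.   242.    33.   244.09  89.  ]
[302.   242.28  23.   244.14  36.  ]
[304.   243.75   5.   241.12   2.  ]
[306.   252.67  12.   247.61  61.  ]
[308.   247.25  13.   246.63  43.  ]
[310.   246.6    7.   245.76  19.  ]
[312.   246.78   7.   246.23  75.  ]
[314.    nan   2.  246.5 111. ]
[316.   244.     2.   247.07 110.  ]
[318.   249.7    8.   247.79 111.  ]
[[189 192 189 167 131 121 122 123 125 124 125 125]
 [313 338 323 259 159 124 124 125 123 123 125 122]
 [306 334 283 204 140 127 126 125 124 122 123 124]
 [287 249 181 137 127 139 150 138 125 122 123 122]
 [225 161 127 120 130 161 185 163 133 124 124 122]
 [236 173 143 127 126 140 155 143 129 124 125 123]
 [339 275 236 203 167 138 128 127 126 126 124 125]
 [413 350 335 315 250 173 134 128 125 127 124 123]
 [471 402 367 330 242 164 136 131 128 127 127 125]]<string>:8: RuntimeWarning: invalid value encountered in scalar divide
```

The plate-edge fit agrees with the aligned prediction to within about 1 mm. The hole-1 blob is the see-through part only, so it's biased towards the camera. Making a small final trim and lowering to 15 mm.

Request:
apply_moves(increments=[[0.05,0.05,0.1,0,0,0],[0,0,0.1,0,0,0],[0,0,0.1,0,0,0],[0,0,0.05,0,0,0],[0,0,0,0,0,0],[0,0,0,0,0,0],[0,0,0,0,0,0],[0,0,0,0,0,0]])

```text
time: 28.05
position: [0.5515, 0.012, 0.0678]
eef_rot: [0.0, -0.695, 0.719, -0.0]
wrist_force: [-0.0, 0.4, -2.2]
gripper_width: 0.0321
grasp_force: 59.8
```

```bash
python3 -c "
from cell import arm,job
a=arm.state();print(a['time'],a['position'],a['wrist_force'],a['grasp_force'],abs(a['qvel']).max())
print(job.job_done())"
```

```text
28.05 [0.55150506 0.01199172 0.06780983] [-0.02270467  0.40385561 -2.24145398] 59.816765785217285 0.0016965660937688374
the job is handed in; nothing more can be done
None
```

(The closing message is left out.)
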